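Cap a vial in the guarded hand press

TASK

Push the blue upright plate so that the carrier with the green-topped vial slides fully home under the press, then reach down through the cutout in the top of the yellow guard with the fingertips, press the red lever pad all the way down and hold it there for about two seconds. Let the lever come back up and withdraw, leaving the vial standing in its nest and the carrier home. Only push and press: do not touch or lift the vial itself, press the lever only once the carrier is home, never touch the yellow guard or its clear panels, and leave the other things on the bench alone.

Things in the scene. Friction and masses are not known exactly. Their poses are not given: they have to be found in the camera images.
- press: Grey bench hand press under a yellow guard. Fixed to the bench. Origin: centre of its underside, on the bench; z up, its x runs from the lever pad to the column, and the carrier comes out at its +y side; its yaw is 1.37 to 1.77 rad, so that the carrier comes out towards the robot. Base 200 (x) x 130 (y) mm; under the carrier two guide rails run out to y = 105 mm, at most 16 mm high.
- guard: The press's yellow guard with clear panels, not to be touched: x -100 to 95 mm, y -62 to 62 mm in the press's frame, top at 170 mm above the bench. Same origin and axes as press. Its 4 mm top plate has one square cutout, 80 x 80 mm. The side at +y is open below 115 mm, where the carrier enters.
- window (a point): Centre of the 80 x 80 mm cutout in the guard, at the upper face of the top plate (170 mm above the bench); edges along the press's x and y. Fixed to the guard.
- lever_pad (a point): Centre of the upper face of the red lever pad (46 mm along x, 44 mm along y, 8 mm thick) right under the cutout. Moves with the lever: 159 mm above the bench at rest, 133 to 134 mm fully down; it moves less than 2 mm sideways. Fingers must be shut to pass the cutout.
- lever (a joint): Lever angle, rad: 0 at rest (up), 0.22 fully down at its stop; hinged at the back, the pad 115 mm in front of the hinge. A spring drives it back up: about 3 N at the pad to start, 8 N fully down. It also drives the steel ram down onto the vial.
- carrier (a joint): Carrier travel, m: 0 fully out (the start), 0.075 fully home at its stop, grows as it slides along the press's -y. Friction about 1.5 N; it stays where it is left.
- push_plate (a point): Centre of the outer face (the +y side) of the carrier's blue upright plate, 52 mm wide along x, 8 mm thick, from 9 to 67 mm above the bench; the point is 37 mm above the bench. Push it along the press's -y. Moves with the carrier; 115 mm to +y of the nest. The bench behind it is free. Fully home, the face is 53 mm outside the guard's side.
- nest (a point): Floor centre of the round black nest on the carrier, 14.5 mm above the bench; ring wall 14 mm high, inner diameter 48 mm. Moves with the carrier.
- vial: Loose glass vial with white ribbed cap and green top, 44 mm diameter, 79 mm tall, 60 to 120 g, standing in the nest. Origin at the centre of its underside, z up.
- vial_pink: Bystander: vial with pink content, 44 mm diameter, 79 mm tall; origin under its centre.
- sample_pot_1: Bystander: white pot with blue lid, 49 mm diameter, 59 mm tall; origin under its centre.
- cuvette_box: Bystander: small cream carton 76 x 51 x 42 mm; origin under its centre.
- timer: Bystander: white timer 63 x 63 x 20 mm; origin under its centre.
- petri_0: Bystander: clear dish 62 mm diameter, 12 mm tall; origin under its centre.
- marker_0: Bystander: white marker pen with blue cap, 133 x 14 x 15 mm, lying on the bench; origin under its centre.

How it is judged:
By the outcome, as a careful person would: the job done as asked, in the order asked, and still so for the second after the job is handed in, with the robot touching nothing.
It also fails if it takes over 50 s, if anything falls off the work surface, if the arm or the gripper's body presses on something with over 40 N, if the wrist force passes 120 N, or if a joint passes its speed limit or range.

ROBOT

A 6-joint arm with a two-finger parallel gripper is mounted at the origin on a cart in front of the work surface, level with it; the furniture and walls round the work are solid. World frame = base frame: x ahead of the robot, y to its left, z up, the work surface at z = 0. Lengths are in mm, angles in rad, forces in N, time in s.
With the tool pointing down it reaches from about 350 to 875 mm from the base axis. Payload 4.2 kg.
Tool frame: the origin (TCP) lies at the centre of the arm's flange, where the gripper is bolted on; the fingertips stand 173 mm ahead of it and the grasp point (between the pads) lies 155 mm ahead of it; z points along the fingers, x is the direction in which the jaws open and shut, and the axes are right-handed (so a half turn about z gives the same grasp; the last joint's range is limited). The gripper opens to 85 mm and grips with 20 to 120 N. Pads are 22 mm wide; open, the fingers measure 114 mm over their backs; the gripper's body (76 mm by 85 mm) begins 54 mm behind the grasp point. The pads swing forward as they close: fully open they stand 13 mm farther back than shut.
Start: joints at [-0.933, 0.385, 0.008, 0, -1.194, -0.259], TCP at [231.143, -580.666, 404.712] pointing down, gripper open.
Joint ranges: [-3.14, 3.14], [-1.21, 2.06], [-1.07, 1.41], [-3.16, 2.05], [-2.99, -0.16], [-3.1, 3.1]. Speed limits (rad/s): [2.79, 2.79, 3.14, 3.14, 3.14, 3.14].

INTERFACE

Orientations are given as a rotation vector (axis times angle).
In Python, from plant import manip gives the robot as it stands. Calls block until the motion is done:
- manip.move_pose(position, orientation): joint-space move of the TCP to a pose.
- manip.servo_line(position, velocity=150, rot=None): straight line of the TCP; rot=None keeps the orientation; velocity is the mean speed in mm/s.
- manip.move_j(angles): joint-space move.
- manip.set_gripper(opening, force=None): opening from 0.0 (shut) to 1.0 (fully open); force is the grip in N (None keeps the last); returns when the fingers have stopped.
- manip.hold(seconds).
- manip.ik(position, orientation): joint angles nearest the present ones, or None.
- manip.read_camera(name): name is "side" or "top"; returns a dict with "img" (420x560x3 uint8, red, green, blue), "mtx" (3x3 intrinsics, pixels), "k1" (the pictures are not rectified: a ray, as slopes to the right and down, at radius r is drawn at 1 + k1 r^2 times it, then the intrinsics apply), "T" (4x4, takes a point from camera to world coordinates). Camera axes: x right, y up, looking along -z (the intrinsics and any distortion apply to the point x, -y, -z); pixel columns grow to the right and rows downward; lengths in mm; the calibration is good to about 2 mm. A picture is of the moment at which its call begins. There is no depth.
A pose or a line that the arm cannot do raises manip.MotionError and nothing moves.
- manip.hand_in(): hands the job in, once; it reports no verdict.
Readings, each from a call of its own:
- manip.read_time(): time.
- manip.read_joint_positions(): joint angles.
- manip.read_joint_velocities(): joint speeds.
- manip.read_joint_efforts(): joint torques, N m.
- manip.read_tcp_pos(): TCP position.
- manip.read_orientation(): TCP orientation.
- manip.read_ft_force(): force on the tool from outside, world axes, zero at the start.
- manip.read_ft_torque(): the same for the moment, N m.
- manip.read_grip_width(): opening from 0.0 (shut) to 1.0 (fully open).
Only numpy, scipy, OpenCV 4.12 (cv2) and the standard library are available. Lean on these libraries where they do the work, as an engineer would, in place of code of your own. Each camera call takes 0.05 s, during which the arm holds its last target. There are 200 camera calls.

## Working session

There is one attempt and no reset: what is moved stays moved. The work goes in short steps, each a Python script; the robot and the scene stay as the last script left them, time stands still between calls to the robot, and variables do not carry over. Pictures are saved under pics/ and viewed, about 8 in all and at most 12, crops included, and the job is handed in when it is done.

```bash
mkdir -p pics; ls
python3 - <<'E'
from plant import manip
import cv2,numpy as np
for n in ("side","top"):
    c=manip.read_camera(n); cv2.imwrite(f"pics/{n}0.png",c["img"][:,:,::-1]); np.savez(f"pics/{n}0.npz",**c)
    print(n,c["mtx"].tolist(),c["k1"],np.round(c["T"],3).tolist())
print(manip.read_time(),manip.read_orientation(),manip.read_grip_width())
E
```

```text
pics
side [[395.63822646896875, 0.0, 275.05307874450796], [0.0, 395.63822646896875, 206.42153001479383], [0.0, 0.0, 1.0]] 0.028797477720065256 [[-0.992, 0.076, -0.1, 472.052], [-0.124, -0.493, 0.861, 763.447], [0.016, 0.867, 0.499, 545.577], [0.0, 0.0, 0.0, 1.0]]
top [[390.23159850442755, 0.0, 278.41951491026146], [0.0, 390.23159850442755, 194.7646310391712], [0.0, 0.0, 1.0]] -0.0827178977106612 [[-0.124, 0.966, -0.228, 371.748], [-0.992, -0.12, 0.031, 26.759], [0.003, 0.23, 0.973, 977.845], [0.0, 0.0, 0.0, 1.0]]
0.1 [-1.76274995e+00 -2.59841384e+00 -1.58881847e-03] 0.9975119150170607
```

View pics/top0.png

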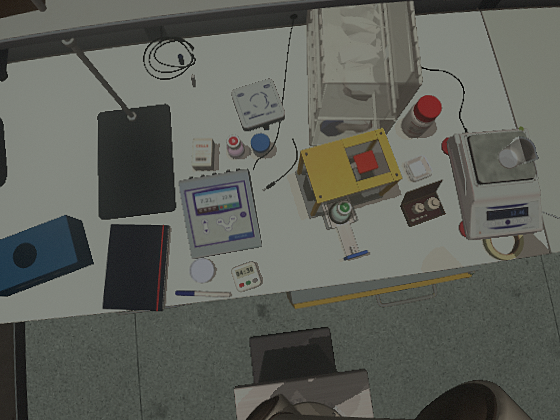

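View pics/side0.png

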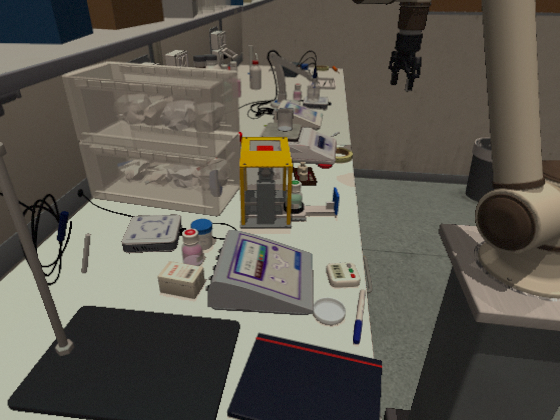

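Top view: the yellow guard is at about (350,165), the red pad at (367,162), the vial at (342,210) and the blue plate at (356,255). Side view: the guard top is at (265,150) and the blue plate at (336,202). Next I'll measure them with masks and rays.

```bash
cat > h.py <<'E'
import numpy as np, cv2
def ray(c,uv):
    k=c["mtx"]; d=np.array([[float(c["k1"]),0,0,0,0]])
    p=cv2.undistortPointsIter(np.array([[uv]],float),k,d,None,None,(3,50,1e-10))[0,0]
    T=c["T"]; v=T[:3,:3]@np.array([p[0],-p[1],-1.]); return T[:3,3],v/np.linalg.norm(v)
def onz(c,uv,z):
    o,v=ray(c,uv); return o+v*(z-o[2])/v[2]
def tri(c1,u1,c2,u2):
    o1,a=ray(c1,u1);o2,b=ray(c2,u2)
    s=np.linalg.lstsq(np.c_[a,-b],o2-o1,rcond=None)[0]
    p,q=o1+a*s[0],o2+b*s[1]; return (p+q)/2,np.linalg.norm(p-q)
def proj(c,P):
    q=np.linalg.inv(c["T"])@np.r_[P,1]; x,y=q[0]/-q[2],-q[1]/-q[2]; f=1+c["k1"]*(x*x+y*y)
    return (c["mtx"]@[x*f,y*f,1])[:2]
def mask(img,lo,hi,box):
    h=cv2.cvtColor(img,cv2.COLOR_RGB2HSV); m=cv2.inRange(h,lo,hi)
    o=np.zeros_like(m); x0,y0,x1,y1=box; o[y0:y1,x0:x1]=m[y0:y1,x0:x1]; return o
def big(m):
    return max(cv2.findContours(m,cv2.RETR_EXTERNAL,cv2.CHAIN_APPROX_NONE)[0],key=cv2.contourArea)
def rect(ct): 
    r=cv2.minAreaRect(ct); return r,cv2.boxPoints(r)
E
python3 - <<'E'
from h import *
np.set_printoptions(precision=1,suppress=True)
T=dict(np.load("pics/top0.npz"));S=dict(np.load("pics/side0.npz"))
ti,si=T["img"],S["img"]
for nm,lo,hi,bt,bs in (("yellow",(18,120,60),(34,255,255),(290,120,410,225),(230,130,300,175)),
  ("red",(0,150,60),(8,255,255),(345,140,385,185),(250,140,280,160)),
  ("blue",(100,120,40),(125,255,255),(335,240,380,268),(325,180,345,225)),
  ("green",(50,80,30),(90,255,255),(325,195,360,225),(285,170,305,195))):
    for n,c,b in(("top",T,bt),("side",S,bs)):
        ct=big(mask(c["img"],lo,hi,b)); r,p=rect(ct); print(nm,n,r,p.tolist() if nm!="green" else "",len(ct))
a=cv2.resize(ti[120:280,285:425],None,fx=4,fy=4,interpolation=cv2.INTER_CUBIC)
b=cv2.resize(si[130:230,225:350],None,fx=4.8,fy=4.8,interpolation=cv2.INTER_CUBIC)
cv2.imwrite("pics/t0c.png",cv2.resize(a,None,fx=.93,fy=.93)[:,:,::-1]);cv2.imwrite("pics/s0c.png",b[:,:,::-1])
E
```

```text
yellow top ((346.6834411621094, 165.87464904785156), (56.4524040222168, 98.05591583251953), 73.10134887695312) [[291.5677185058594, 153.11868286132812], [385.3896179199219, 124.61580657958984], [401.7991638183594, 178.630615234375], [307.9772644042969, 207.13348388671875]] 309
yellow side ((265.5, 155.5), (37.0, 53.0), 90.0) [[239.0, 137.0], [292.0, 137.0], [292.0, 174.0], [239.0, 174.0]] 195
red top ((365.218994140625, 161.60215759277344), (18.710432052612305, 19.991968154907227), 70.01689147949219) [[352.62774658203125, 156.2262420654297], [371.41607666015625, 149.3941192626953], [377.81024169921875, 166.9780731201172], [359.02191162109375, 173.81019592285156]] 67
red side ((264.5, 148.0), (4.0, 15.0), 90.0) [[257.0, 146.0], [272.0, 146.0], [272.0, 150.0], [257.0, 150.0]] 37
blue top ((356.70001220703125, 254.09999084472656), (2.5298221111297607, 20.238576889038086), 71.56504821777344) [[346.70001220703125, 256.0999755859375], [365.9000244140625, 249.6999969482422], [366.70001220703125, 252.10000610351562], [347.5, 258.5]] 41
blue side ((335.5, 201.0), (26.0, 5.0), 90.0) [[333.0, 188.0], [338.0, 188.0], [338.0, 214.0], [333.0, 214.0]] 54
green top ((344.0, 207.0), (8.0, 8.0), 90.0)  23
green side ((295.0, 182.0), (2.0, 6.0), 90.0)  14
```

View pics/t0c.png

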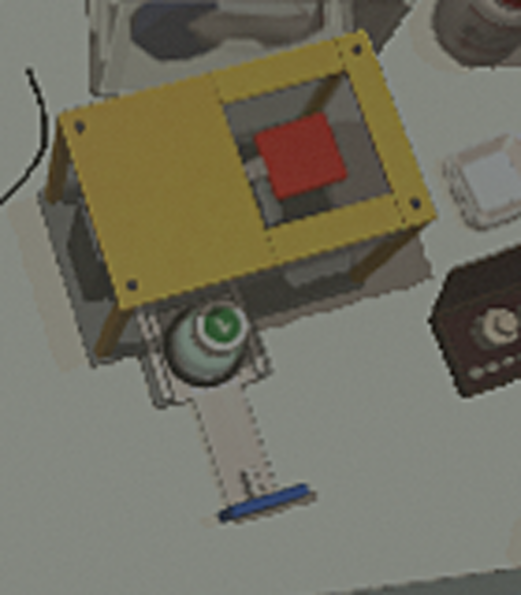

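View pics/s0c.png

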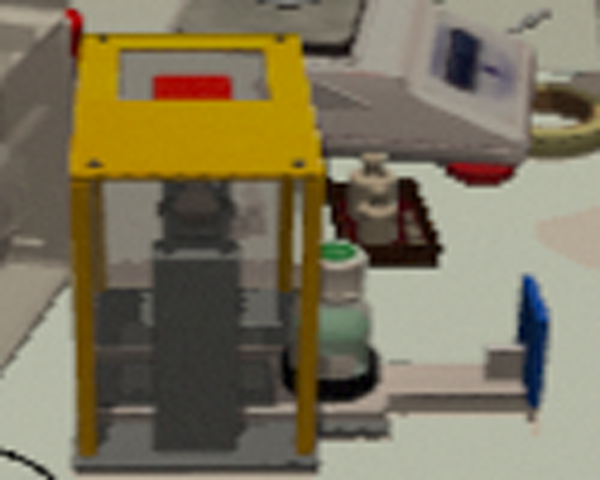

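The crops show all four corners of the guard top and of the cutout in both views. In the top crop, the guard corners are (60,113), (366,30), (437,217), (122,308). I'll triangulate these, the blue plate and the pad.

Run:
```python
from h import *
np.set_printoptions(precision=1,suppress=True)
T=dict(np.load("pics/top0.npz"));S=dict(np.load("pics/side0.npz"))
t=lambda x,y:(x/3.72+285-.4,y/3.72+120-.4)
s=lambda x,y:(x/4.8+225-.4,y/4.8+130-.4)
# press frame coords: TL(+x,-y) BL(+x,+y) TR(-x,-y) BR(-x,+y)
G={"+-":(t(60,113),s(72,177)),"++":(t(122,308),s(321,178)),"--":(t(366,30),s(82,36)),"-+":(t(437,217),s(301,37))}
Wn={"+-":(t(219,103),s(117,100)),"++":(t(268,229),s(273,100)),"--":(t(348,70),s(119,51)),"-+":(t(393,197),s(267,51))}
def fit(L,W):
    A=np.array(L);B=np.array(W); a=A-A.mean(0);b=B-B.mean(0)
    th=np.arctan2((a[:,0]*b[:,1]-a[:,1]*b[:,0]).sum(),(a*b).sum())
    R=np.array([[np.cos(th),-np.sin(th)],[np.sin(th),np.cos(th)]]); tr=B.mean(0)-R@A.mean(0)
    return th,tr,(B-(A@R.T+tr))
loc={"+-":(95,-62),"++":(95,62),"--":(-100,-62),"-+":(-100,62)}
for nm,D in(("guard",G),("win",Wn)):
    for k,(u,v) in D.items(): print(nm,k,"top@170",onz(T,u,170),"side@170",onz(S,v,170),"tri",*tri(T,u,S,v))
for nm,f in (("top",lambda k:onz(T,G[k][0],170)[:2]),("side",lambda k:onz(S,G[k][1],170)[:2]),("tri",lambda k:tri(T,*[G[k][0]],S,G[k][1])[0][:2])):
    th,tr,res=fit([loc[k] for k in G],[f(k) for k in G]); print("press",nm,round(th,4),tr,res.ravel())
    R=np.array([[np.cos(th),-np.sin(th)],[np.sin(th),np.cos(th)]])
    for k in Wn:
        print("   win local top",k,R.T@(onz(T,Wn[k][0],170)[:2]-tr),"side",R.T@(onz(S,Wn[k][1],170)[:2]-tr))
    P={"pad":onz(T,(365.2,161.6),159)[:2],"plateL_top":onz(T,t(220,518),67)[:2],"plateR_top":onz(T,t(308,488),67)[:2],"green79+14":onz(T,t(222,325),93.5)[:2]}
    for k,p in P.items(): print("   ",k,p,"local",R.T@(p-tr))
print("plate top tri (near/+x end)",*tri(T,t(220,518),S,s(546,318)), "far", *tri(T,t(308,490),S,s(527,275)))
print("green tri",*tri(T,t(222,325),S,s(338,251)))
```

```text
guard +- top@170 [655.2 -60.3 170. ] side@170 [651.1 -55.7 170. ] tri [653.9 -60.6 168.3] 3.5743136454503084
guard ++ top@170 [534.5 -79.3 170. ] side@170 [532.9 -73.6 170. ] tri [534.1 -79.6 167.5] 1.6284104775199477
guard -- top@170 [ 685.5 -250.9  170. ] side@170 [ 684.5 -247.1  170. ] tri [ 685.7 -251.4  168.5] 0.6101913363682969
guard -+ top@170 [ 565.3 -270.3  170. ] side@170 [ 561.6 -266.4  170. ] tri [ 563.7 -270.5  168.9] 3.607174997226079
win +- top@170 [ 650.  -154.7  170. ] side@170 [ 647.6 -155.6  170. ] tri [ 648.5 -154.5  170.8] 2.330491652893521
win ++ top@170 [ 570.2 -170.3  170. ] side@170 [ 566.8 -169.   170. ] tri [ 568.5 -170.2  169.9] 3.3648288998665863
win -- top@170 [ 661.4 -235.1  170. ] side@170 [ 659.6 -227.   170. ] tri [ 661.9 -236.1  166.7] 1.2897741205842432
win -+ top@170 [ 580.4 -246.8  170. ] side@170 [ 578.1 -240.8  170. ] tri [ 579.9 -247.4  167.8] 2.1003842158956214
press top 1.7293 [ 609.7 -162.7] [-0.8 -1.2  1.  -0.6 -1.2  0.8  1.   1. ]
   win local top +- [  1.6 -41.1] side [  1.1 -38.5]
   win local top ++ [-1.2 40.2] side [ 0.6 43.4]
   win 
[... 716 characters left out ...]
 183.9]
    green79+14 [ 531.4 -149.7] local [20.3 73.4]
press tri 1.7293 [ 609. -163.] [-1.3 -1.1  1.4 -0.5 -0.3  0.6  0.2  1. ]
   win local top +- [  1.8 -41.8] side [  1.3 -39.3]
   win local top ++ [-1.  39.4] side [ 0.8 42.6]
   win local top -- [-79.4 -40.4] side [-71.2 -39.9]
   win local top -+ [-78.1  41.4] side [-71.9  42.7]
    pad [ 614.9 -199.6] local [-37.   -0.1]
    plateL_top [ 415.  -134.1] local [ 59.2 187. ]
    plateR_top [ 426.3 -192.1] local [  0.1 185. ]
    green79+14 [ 531.4 -149.7] local [25.4 74.5]
plate top tri (near/+x end) [ 415.1 -133.4   71.2] 0.6702577825024557 far [ 424.9 -192.1   66.3] 0.3830745699313265
green tri [ 529.5 -149.4   94.5] 3.4706762805525964
```

The views agree: yaw is 1.729, the press origin is about (609,-163), and the cutout centre is at local (-39.5,0). The plate face is at local (27,190) and the vial top is at z 94.5 (expected 93.5). Now I'll shut the fingers, approach behind the plate and push.

```bash
cat > r.py <<'E'
from plant import manip
from h import *
np.set_printoptions(precision=1,suppress=True)
TH=1.729; O=np.array([609.2,-163.]); R=np.array([[np.cos(TH),-np.sin(TH)],[np.sin(TH),np.cos(TH)]])
a=TH/2-np.pi; ROT=np.pi*np.array([np.cos(a),np.sin(a),0])
def W(x,y,ztip): return np.r_[O+R@[x,y],ztip+173]
def loc(): p=np.array(manip.read_tcp_pos()); return np.r_[R.T@(p[:2]-O),p[2]-173]
def fl(): f=np.array(manip.read_ft_force()); return np.r_[R.T@f[:2],f[2]]
def snap(n,tag):
    c=manip.read_camera(n); cv2.imwrite(f"pics/{n}{tag}.png",c["img"][:,:,::-1]); np.savez(f"pics/{n}{tag}.npz",**c); return c
E
python3 - <<'E'
from r import *
manip.set_gripper(0.0)
manip.move_pose(W(27,228,232),ROT); print(manip.read_time(),loc())
manip.servo_line(W(27,228,28),150)
print(manip.read_time(),loc(),fl(),manip.read_grip_width())
y=228
while y>190:
    y-=2; manip.servo_line(W(27,y,28),40)
    f=fl()
    if f[1]>1.0: print("contact",y,loc(),f); break
snap("side",1); print(manip.read_time())
E
```

```text
2.4667 [ 26.6 227.9 232.1]
3.975 [ 26.9 227.8  28.5] [-0.8  0.8  0.5] -0.0012571787867230416
contact 190 [ 27.  189.8  28.1] [0.1 1.1 1.9]
8.775
```

View pics/side1.png

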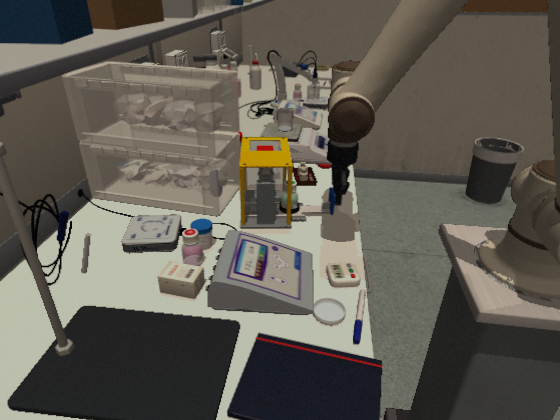

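Side view: the fingers stand behind the blue plate at about (333,200), touching or nearly so, clear of everything else. I'll push on to just short of the stop, then take small steps until the force rises.

Run:
```python
from r import *
for y in (175,160,145,135):
    manip.servo_line(W(27,y,28),50); print(loc(),fl())
y=135;n=0
while y>115:
    y-=1; manip.servo_line(W(27,y,28),20); f=fl()
    if f[1]>3: print(y,loc(),f)
    n=n+1 if f[1]>9 else 0
    if f[1]>14 or n>=2: break
print("end",y,manip.read_time())
manip.hold(0.3); print(loc(),fl())
c=snap("side",2); d=snap("top",2)
```

```text
[ 27.  174.   28.1] [-1.   0.1  0.6]
[ 27.  159.4  28. ] [-0.5  0.6 -0.6]
[ 27.  144.3  28.1] [-0.5  0.5 -0.3]
[ 27.  134.3  28.1] [ 0.3  0.6 -0.1]
124 [ 26.9 125.3  28. ] [0.8 5.4 8.1]
123 [ 26.9 125.   28. ] [ 0.8  6.2 10.1]
122 [ 26.9 124.6  28. ] [ 0.6  9.1 12.3]
121 [ 26.9 124.3  27.9] [-0.7 10.7 13.9]
end 121 13.975
[ 26.9 124.4  27.9] [ 0.3 11.3 14.5]
```

The force rises at y=125, as predicted for home (115 plus about 11 for the finger). I'll back off, lift clear and check with the cameras.

Run:
```python
from r import *
manip.servo_line(W(27,150,28),60)
manip.servo_line(W(27,165,240),200)
T=snap("top",3);S=snap("side",3); print(manip.read_time(),loc(),fl())
ct=big(mask(S["img"],(100,120,40),(125,255,255),(295,175,345,225))); print(rect(ct)[0])
for x in (1,53):
  for z in (67,9): print("exp plate side px",x,z,proj(S,np.r_[W(x,115,0)[:2],z]))
a=cv2.resize(T["img"][120:280,285:425],None,fx=3.5,fy=3.5,interpolation=cv2.INTER_CUBIC)
b=cv2.resize(S["img"][130:230,225:350],None,fx=3,fy=3,interpolation=cv2.INTER_CUBIC)
b=cv2.copyMakeBorder(b[:,:300],0,a.shape[0]-b.shape[0],0,0,cv2.BORDER_CONSTANT)
cv2.imwrite("pics/c3.png",np.hstack([a,b])[:,:,::-1])
```

```text
16.325 [ 27.1 165.1 238.8] [ 1.2 -0.8  0.1]
((307.0, 201.0), (26.0, 4.0), 90.0)
exp plate side px 1 67 [307.6 186.8]
exp plate side px 1 9 [306.4 205.7]
exp plate side px 53 67 [309.8 196.1]
exp plate side px 53 9 [308.5 215.6]
```

View pics/c3.png

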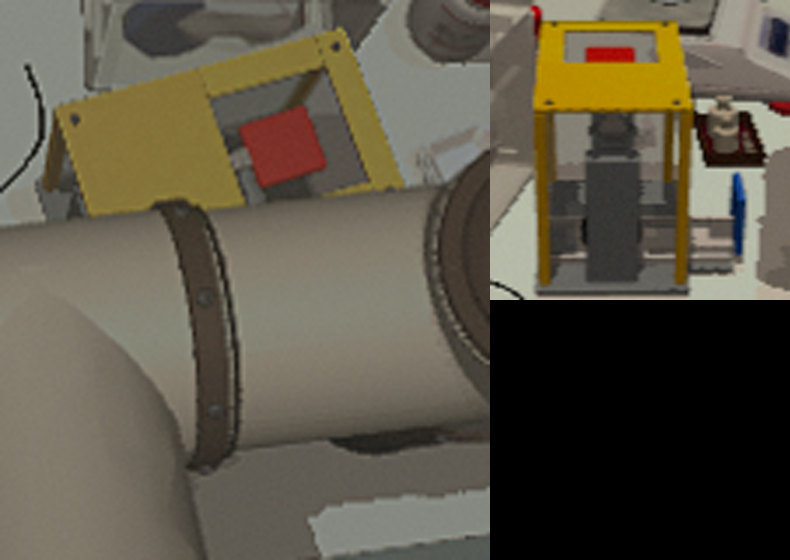

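The blue plate spans columns 305–309, and the face is expected at 306–310 when home, so the carrier is home. Next is the press through the cutout.

Run:
```python
from r import *
manip.servo_line(W(-39,60,240),150)
manip.servo_line(W(-39,0,240),150)
manip.servo_line(W(-39,0,180),120); print(manip.read_time(),loc(),fl(),manip.read_grip_width())
manip.servo_line(W(-39,0,162),60); f0=fl(); print(loc(),f0)
z=162
while z>122:
    z-=2 if z>138 else 1; manip.servo_line(W(-39,0,z),40); f=fl(); print(z,loc(),f)
    if abs(f[0])>12 or abs(f[1])>12 or f[2]>20 : break
    if z>140 and f[2]>16: break
print(manip.read_time())
manip.hold(1.0); print(loc(),fl()); S=snap("side",4); manip.hold(1.1); print(loc(),fl(),manip.read_time())
manip.servo_line(W(-39,0,162),40); manip.servo_line(W(-39,0,240),120)
manip.servo_line(W(-39,160,240),200); print(manip.read_time(),loc(),fl())
T=snap("top",5);S5=snap("side",5)
ims=[cv2.resize(i["img"][130:230,225:350],None,fx=3.1,fy=3.1,interpolation=cv2.INTER_CUBIC) for i in (S,S5)]
t=cv2.resize(T["img"][110:260,285:425],None,fx=2.8,fy=4.1333,interpolation=cv2.INTER_CUBIC)[:620]
v=np.vstack(ims); cv2.imwrite("pics/c5.png",np.hstack([v[:600],t[:600,:392]])[:,:,::-1])
```

```text
18.5 [-39.2   0.  180.9] [-0.4 -1.   0.6] 0.00275654542338266
[-39.    0.  161.6] [-0.7 -0.4  0.1]
160 [-39.   -0.1 160.1] [-0.4 -0.2  1. ]
158 [-39.1  -0.  158.4] [-0.2  0.3  2.4]
156 [-39.2  -0.  156.2] [-1.4  1.8  2.5]
154 [-39.2  -0.1 154.1] [-1.9  0.5  3. ]
152 [-39.1  -0.1 152.1] [-2.1  0.7  3.2]
150 [-39.1  -0.1 150. ] [-2.6 -0.3  4.5]
148 [-39.1  -0.1 148.1] [-2.8 -0.2  4.6]
146 [-39.1  -0.1 146.2] [-3.5  0.7  4.7]
144 [-39.1  -0.1 144.3] [-2.9  0.3  4.5]
142 [-39.1  -0.1 142.4] [-3.   0.6  6. ]
140 [-39.1  -0.1 140.5] [-3.5  1.8  5.6]
138 [-39.   -0.1 138.5] [-3.1  0.9  5.9]
137 [-39.   -0.1 137.7] [-2.4  0.2  5.6]
136 [-38.9  -0.1 136.7] [-2.6  0.2  6.1]
135 [-38.9  -0.1 135.7] [-1.5  1.5  5.8]
134 [-38.9  -0.1 134.8] [-2.2  1.2  7. ]
133 [-38.8  -0.1 134.2] [-2.2  1.6  8. ]
132 [-38.8  -0.  134. ] [ 0.2  2.5 11. ]
131 [-38.8  -0.  133.9] [ 0.6  3.3 14.3]
130 [-38.7  -0.  133.7] [ 1.1  4.4 17.8]
129 [-38.7   0.  133.5] [ 2.3  5.5 19.4]
128 [-38.6   0.  133.4] [ 2.5  5.8 22.9]
24.45
[-38.6   0.  133.4] [ 2.3  5.7 22.8]
[-38.6   0.  133.4] [ 2.3  5.9 22.9] 26.6
29.35 [-39.1 159.2 239.9] [ 0.1 -0.4 -0.8]
```

View pics/c5.png

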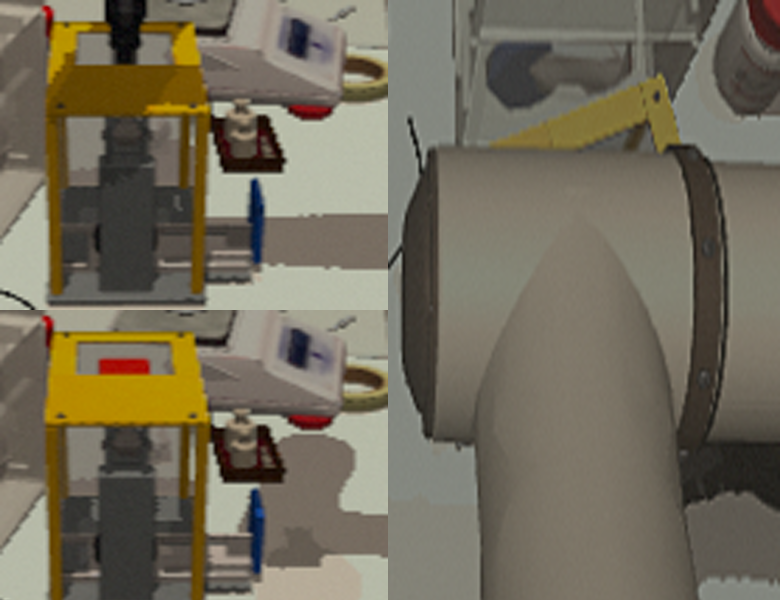

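Side crops: the lever was held down through the cutout. Afterwards the red pad is back up at its rest place and the blue plate is still home. I'll withdraw to the side, take a last check and hand in.

Run:
```python
from r import *
manip.move_pose([231,-581,405],manip.read_orientation()); manip.hold(0.3)
S=snap("side",6);T=snap("top",6)
print(rect(big(mask(S["img"],(100,120,40),(125,255,255),(295,175,345,225))))[0], rect(big(mask(S["img"],(0,150,60),(8,255,255),(250,140,280,160))))[0], rect(big(mask(T["img"],(0,150,60),(8,255,255),(345,140,385,185))))[0],"before ~ red side (264.5,148) top (365.2,161.6)")
# rest of the bench: change against first picture outside the press area
for n,c in(("side",S),("top",T)):
    d=cv2.absdiff(c["img"],np.load(f"pics/{n}0.npz")["img"]).max(2); m=cv2.morphologyEx((d>40).astype(np.uint8),cv2.MORPH_OPEN,np.ones((3,3)))
    print(n,[s[:4].tolist() for s in cv2.connectedComponentsWithStats(m)[2][1:] if s[4]>15])
cv2.imwrite("pics/c6.png",np.hstack([cv2.resize(c["img"][y:y+120,x:x+130],(400,370),interpolation=cv2.INTER_CUBIC) for c,x,y in((T,290,120),(S,225,130))])[:,:,::-1])
print(manip.read_time()); manip.hand_in()
```

```text
((307.5, 201.0), (26.0, 3.0), 90.0) ((264.5, 148.0), (4.0, 15.0), 90.0) ((365.2466125488281, 161.65753173828125), (18.96066665649414, 19.89699363708496), 69.44395446777344) before ~ red side (264.5,148) top (365.2,161.6)
side [[388, 51, 12, 34], [407, 57, 14, 33], [398, 69, 9, 22], [291, 181, 11, 22], [304, 188, 36, 28], [291, 206, 12, 8]]
top [[335, 219, 22, 12], [344, 250, 26, 10]]
31.4
the job is handed in; nothing more can be done
```

View pics/c6.png

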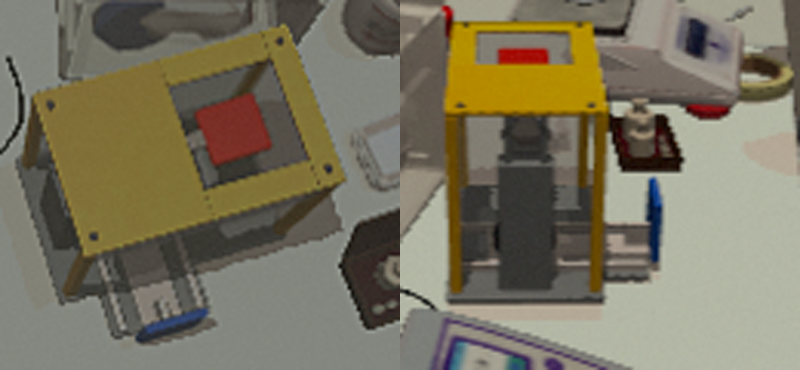

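The job is done and handed in at 31.4 s. I pushed the blue plate until the carrier hit its stop, then pressed the lever pad through the cutout with the fingers shut. I held the pad down for about 2.1 s, let the lever come back up and withdrew to the side.

- **Carrier:** at the stop the push force rose to about 11 N along the travel and 14 N vertically. The finger was where the plate should be when home, and in the last picture the plate sits within about 2 pixels of that.
- **Lever:** the fingertips stopped at 133.4 mm with 23 N on the pad, matching the 133–134 mm given for fully down. Afterwards the pad is back at its starting pixels in both views.
- **Guard and bench:** I saw no sign of contact with the guard. Compared with the first pictures, nothing changed outside the press and carrier area except the arm itself.
- **Not confirmed:** the vial is hidden behind the press column and the guard top in the last pictures, so I could not see directly that it still stands in its nest. The push was smooth and nothing lies fallen where the cameras can see.
- **Disagreement:** the two cameras differed by up to about 5 mm on the guard corners and up to about 8 mm on the cutout's far edge. I used the triangulated guard position, and the fingers kept over 20 mm of nominal clearance in the cutout.

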